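Put the washed tray scraper back in its slotted block

ROBOT

A 6-joint arm with a two-finger parallel gripper is mounted at the origin on the work surface. World frame = base frame: x ahead of the robot, y to its left, z up, the work surface at z = 0. Lengths are in mm, angles in rad, forces in N, time in s.
With the tool pointing down it reaches from about 350 to 975 mm from the base axis. Payload 7.1 kg.
Tool frame: the origin (TCP) lies on the front face of the gripper's body, between the roots of the fingers; the fingertips stand 80 mm ahead of it and the grasp point (between the pads) lies 61 mm ahead of it (env.tips_ahead is the distance from the TCP to the fingertips, in mm); z points along the fingers, y is the direction in which the jaws open and shut (so a half turn about z gives the same grasp; the last joint's range is limited). The gripper opens to 88 mm and grips with 3 to 60 N. Pads are 20 mm wide; open, the fingers measure 115 mm over their backs; the gripper's body (75 mm by 178 mm) begins 61 mm behind the grasp point.
Start: joints at [1.118, 0.423, 1.63, -0, 1.089, -0.019], TCP at [262.669, 567.107, 302.675] pointing down, gripper open.
Joint ranges: [-3, 3], [-0.9, 2.11], [0.09, 2.58], [-1.31, 4.45], [0.11, 2.69], [-2.54, 2.54]. Speed limits (rad/s): [2.39, 2.39, 3.01, 3.14, 3.14, 3.14].

INTERFACE

Orientations are given as a unit quaternion [x, y, z, w].
In Python, from station import env, set_gripper, viewer, workorder gives the robot as it stands. Calls block until the motion is done:
- env.reach(position, orientation): joint-space move of the TCP to a pose.
- env.move_l(position, rot=None, rate=150, f_stop=None): straight line of the TCP; rot=None keeps the orientation; rate is the mean speed in mm/s. With f_stop (N) it stops when the force on the tool has changed by that much, and returns True; else False.
- env.move_joints(angles): joint-space move.
- set_gripper(opening): finger opening in mm; the grip force is fixed at half the most; returns when the fingers have stopped.
- env.hold(seconds).
- env.ik(position, orientation): joint angles nearest the present ones, or None.
- env.read_state(): the state.
- viewer.camera(name): name is "side" or "top"; returns the picture (480x640x3 uint8, blue, green, red); there is no depth.
- viewer.camera_params(name): a dict with "fx", "fy", "cx", "cy" (pixels), "pose" (4x4, takes a point from camera to world coordinates). Camera axes: x right, y up, looking along -z (the intrinsics and any distortion apply to the point x, -y, -z); pixel columns grow to the right and rows downward; lengths in mm; the calibration is good to about 2 mm. A picture is of the moment at which its call begins. camera_params takes no time and is no camera call.
A pose or a line that the arm cannot do raises env.IKError and nothing moves.
- workorder.sign_off(): hands the job in, once; it reports no verdict.
The state is a dict: "time_s": time; "qpos": joint angles; "dq": joint speeds; "tau": joint torques, N m; "tool_pos": TCP position; "orientation": TCP orientation; "force": force on the tool from outside, world axes, zero at the start; "wrist_torque": the same for the moment, N m; "width": finger opening in mm.
Only numpy, scipy, OpenCV 4.12 (cv2) and the standard library are available. Lean on these libraries where they do the work, as an engineer would, in place of code of your own. Each camera call takes 0.05 s, during which the arm holds its last target.

TASK

Two washed tray scrapers are draining in the steel stand. Take the wide-bladed one out and put it away upright, blade down, fully home in the grey block with the long slot. Lower it in rather than dropping it, let go of it there, and leave the narrow scraper standing in the drainer.

Things in the scene. Friction and masses are not known exactly. Their poses are not given: they have to be found in the camera images.
- wide_scraper: Wide tray scraper, upright, blade down, in either slot of the stand. Steel blade 84 mm wide (its y), 5 thick (x), 75 tall; neck 14 thick, 50 wide up to 91 mm; black handle block 24 thick (x), 76 wide (y), 90 to 134 mm above the blade's lower edge. Origin: middle of the blade's lower edge, at first 10 mm above the bench; z up. 0.2 to 0.4 kg. Front and back alike.
- narrow_scraper: Narrow tray scraper: thicknesses and heights as the wide one, but its blade is only 42 mm wide and its handle 38 mm wide. In the other slot of the stand; stays there. Origin: middle of the blade's lower edge; axes as for the wide one. 0.2 kg.
- stand: Low steel draining stand, fixed: drip plate 90 x 250 mm (x, y), two 8 mm wide slots end to end along its y, centred 58 mm either side of its middle, floor at 10 mm, walls up to 40 mm above the bench: draw a scraper straight up by 35 mm to free it. Origin: centre of the underside.
- long_holder: Grey block, fixed, 80 x 160 x 85 mm (x, y, z), slot from above along its y through the centre: 108 x 14 mm, floor 15 mm above the bench; over the top 20 mm the mouth flares to 130 x 36 mm. Origin: centre of underside; half-turn symmetric. A scraper fully home stands on the slot floor. A like block nearby has a slot only 54 mm long (mouth 76): not it; the two may swap places.

How it is judged (in metres and radians):
On the way:
1. the wide scraper is lifted clear of the draining stand (height (world z) of wide_scraper above 0.055 m), for 0.1 s.
At the end, for the whole second after the job is handed in: Wide scraper released, at rest, blade down in the long slot: edge within 10 mm of the slot floor, 12 mm across and 20 mm along its middle, 14 deg of its direction, upright within 17 deg. Narrow scraper within 20 mm of its start, upright within 17 deg (z of wide_scraper in the frame of long_holder below 0.025 m and x of wide_scraper in the frame of long_holder between -0.012 and 0.012 m and y of wide_scraper in the frame of long_holder between -0.02 and 0.02 m and angle between the y axis of wide_scraper and the y axis of long_holder, either way round below 0.25 rad and angle between each of wide_scraper, narrow_scraper's own z axis and vertical below 0.3 rad and linear speed of wide_scraper below 0.03 m/s and distance of narrow_scraper from where it was at the start of the episode below 0.02 m); the robot touches nothing.
It fails at once if the wide scraper is dropped (falls freely faster than 0.6 m/s, about 20 mm of fall) (linear speed of wide_scraper above 0.6 m/s and contact force between the fingers and wide_scraper below 0.1 N).
It fails at once if the narrow scraper is pulled out or knocked over (distance of narrow_scraper from where it was at the start of the episode above 0.04 m or angle between narrow_scraper's own z axis and vertical above 0.6 rad).
It also fails if it takes over 43 s, if anything falls off the work surface, if the arm or the gripper's body presses on something with over 40 N, if the wrist force passes 120 N, or if a joint passes its speed limit or range.

## Working session

There is one attempt and no reset: what is moved stays moved. The work goes in short steps, each a Python script; the robot and the scene stay as the last script left them, time stands still between calls to the robot, and variables do not carry over. Pictures are saved under pics/ and viewed, and the job is handed in when it is done.

```bash
ls; mkdir -p pics; python3 - <<'E'
from station import env, set_gripper, viewer, workorder
import cv2, numpy as np
np.set_printoptions(precision=2,suppress=True)
for n in("side","top"):
    cv2.imwrite(f"pics/{n}0.png",viewer.camera(n)); print(n,viewer.camera_params(n))
s=env.read_state();print(s['time_s'],s['tool_pos'],s['orientation'],s['width'])
E
```

```text
pics
side {'fx': 440.80459535113573, 'fy': 440.80459535113573, 'cx': 321.259449304456, 'cy': 236.65023433442312, 'pose': array([[   0.96,    0.13,   -0.24,  392.8 ],
       [  -0.27,    0.52,   -0.81, -550.46],
       [   0.02,    0.84,    0.54,  412.61],
       [   0.  ,    0.  ,    0.  ,    1.  ]])}
top {'fx': 530.4560165144999, 'fy': 530.4560165144999, 'cx': 313.69993079269955, 'cy': 238.73711989926431, 'pose': array([[  0.1 ,   0.97,  -0.23, 399.74],
       [ -1.  ,   0.09,  -0.03,  48.83],
       [ -0.  ,   0.23,   0.97, 757.2 ],
       [  0.  ,   0.  ,   0.  ,   1.  ]])}
0.1 [262.49 566.78 301.97] [ 0.22  0.98 -0.   -0.  ] 87.94832540731092
```

View pics/side0.png

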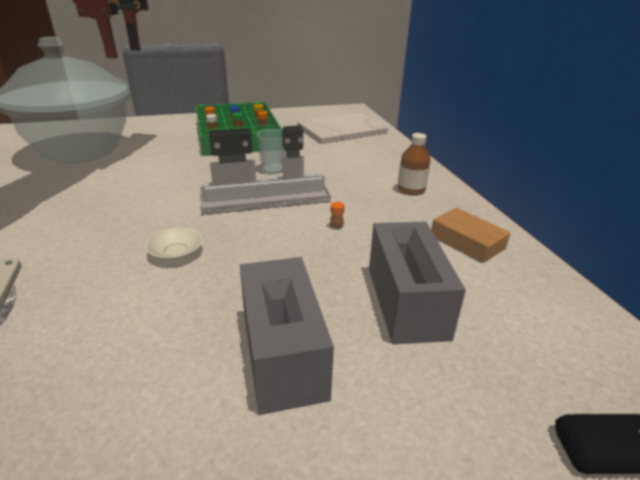

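View pics/top0.png

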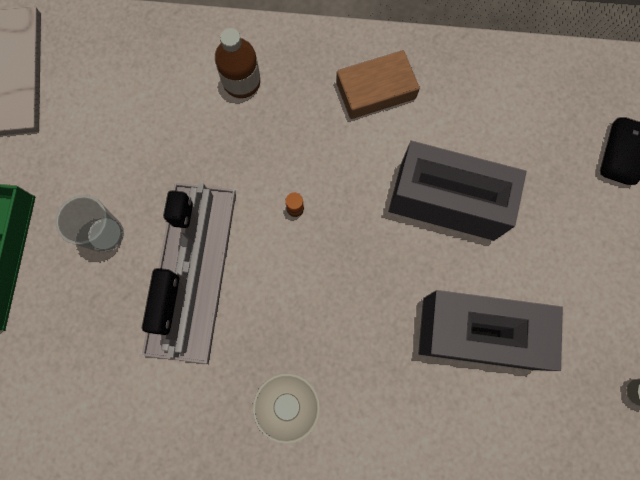

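The top view shows the wide scraper's handle at about (161,301), the narrow one at (178,209), the long-slot block at (458,190) and the short-slot decoy at (490,330). In the side view they are at (230,143), (292,138), (413,280) and (287,330). I'll enlarge the crops to pick corners.

```bash
python3 - <<'E'
import cv2, numpy as np
t=cv2.imread("pics/top0.png"); s=cv2.imread("pics/side0.png")
def crop(im,x0,y0,w,h,k,n):
    c=cv2.resize(im[y0:y0+h,x0:x0+w],None,fx=k,fy=k,interpolation=cv2.INTER_CUBIC)
    c=np.clip(c.astype(float)*1.6+15,0,255).astype(np.uint8)
    for u in range((x0+9)//10*10,x0+w,10):
        cv2.line(c,((u-x0)*k,0),((u-x0)*k,4+4*(u%50==0)),(0,0,255),1)
        if u%20==0: cv2.putText(c,str(u),((u-x0)*k-10,20),0,.4,(0,0,255),1)
    for v in range((y0+9)//10*10,y0+h,10):
        cv2.line(c,(0,(v-y0)*k),(6,(v-y0)*k),(0,0,255),1)
        if v%20==0: cv2.putText(c,str(v),(8,(v-y0)*k+4),0,.4,(0,0,255),1)
    cv2.imwrite(n,c)
crop(t,135,175,120,195,3,"pics/c_t1.png")
crop(t,385,135,150,110,5,"pics/c_t2.png")
crop(s,190,115,150,100,5,"pics/c_s1.png")
crop(s,360,215,110,130,4,"pics/c_s2.png")
E
```

```text
(no output)
```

View pics/c_t1.png

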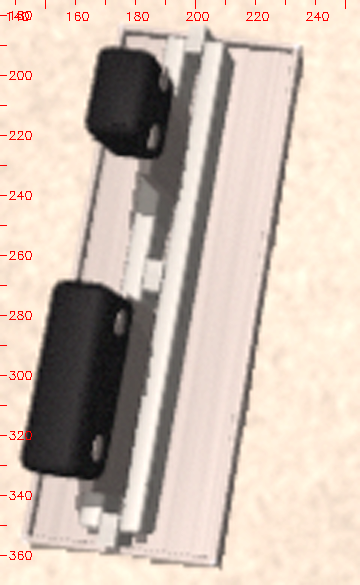

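View pics/c_t2.png

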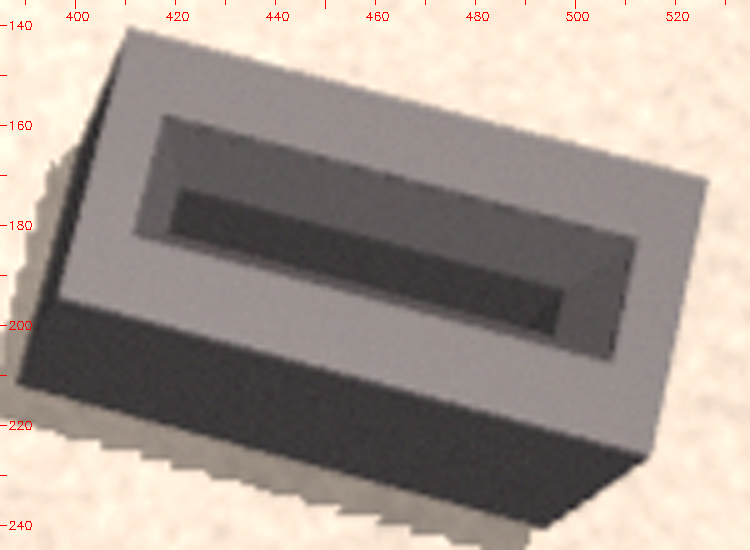

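View pics/c_s1.png

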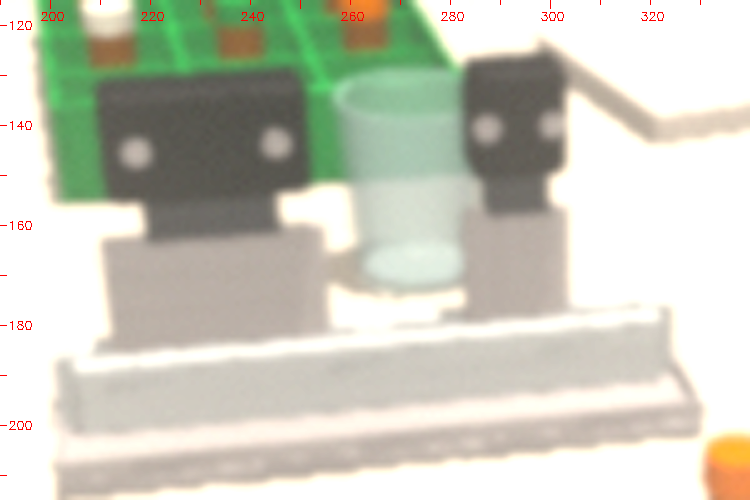

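View pics/c_s2.png

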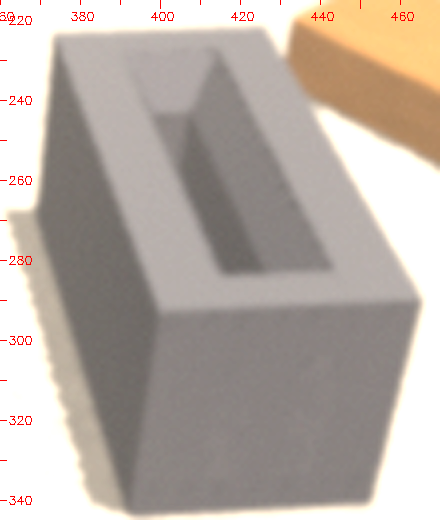

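Everything shows clearly: both wide-handle rivets are in both views, at (175,281) and (167,324) top and (217,145) and (245,143) side. All four top corners of the long block are visible too. I'll refine these with masks and subpixel centroids, then triangulate.

```bash
cat > h.py <<'E'
import cv2, numpy as np
from station import env, set_gripper, viewer, workorder
np.set_printoptions(precision=1,suppress=True)
def ray(n,uv):
    p=viewer.camera_params(n); P=np.array(p['pose'])
    d=np.array([(uv[0]-p['cx'])/p['fx'],-(uv[1]-p['cy'])/p['fy'],-1.])
    d=P[:3,:3]@d; return P[:3,3],d/np.linalg.norm(d)
def plane(n,uv,z):
    o,d=ray(n,uv); return o+d*(z-o[2])/d[2]
def tri(a,b):
    (o1,d1),(o2,d2)=ray('top',a),ray('side',b)
    A=np.stack([d1,-d2],1); s=np.linalg.lstsq(A,o2-o1,rcond=None)[0]
    p,q=o1+s[0]*d1,o2+s[1]*d2
    return (p+q)/2,np.linalg.norm(p-q)
def proj(n,X):
    p=viewer.camera_params(n);P=np.array(p['pose']);c=P[:3,:3].T@(np.asarray(X)-P[:3,3])
    return np.array([p['cx']+p['fx']*c[0]/-c[2],p['cy']-p['fy']*c[1]/-c[2]])
E
cat > m.py <<'E'
from h import *
t=cv2.imread("pics/top0.png"); s=cv2.imread("pics/side0.png")
def blob(im,c,r=5):
    g=cv2.cvtColor(im,cv2.COLOR_BGR2GRAY).astype(float)
    x,y=c; w=g[y-r:y+r+1,x-r:x+r+1]; 
    w=np.clip(w-np.percentile(w,60),0,None); yy,xx=np.mgrid[y-r:y+r+1,x-r:x+r+1]
    return np.array([(w*xx).sum()/w.sum(),(w*yy).sum()/w.sum()])
R=[]
for a,b in [((175,281),(245,143)),((167,324),(217,145))]:
    A=a;B=blob(s,b,4); R.append(tri(a,B)); print("rivet",A,B,R[-1])
print("narrow rivets",tri((190,202),(299.5,140)),tri((186,220),(287,140.5)))
# handle corners: top face
T=[(185.5,271) ,(165.5,268.5),(148.,331.5)]
tc=[(411,141),(526,171),(514.5,226.5),(397,195)]
sc=[(425.5,222),(465,289.5),(400,293),(374,223.5)]
def sub(im,cs):
    g=cv2.cvtColor(im,cv2.COLOR_BGR2GRAY)
    return cv2.cornerSubPix(g,np.float32(cs).reshape(-1,1,2),(3,3),(-1,-1),(3,30,.01)).reshape(-1,2)
tc2=sub(t,tc); sc2=sub(s,sc); print(tc2,sc2)
C=[]
for a,b in zip(tc2,sc2):
    p,e=tri(a,b); C.append(p); print("holder",p,e)
C=np.array(C); c=C.mean(0); d=(C[0]+C[3]-C[1]-C[2])/2
print("centre",c,"len",np.linalg.norm(d),"yaw",np.degrees(np.arctan2(d[1],d[0])))
Q=np.array([plane('top',a,85) for a in tc2]); print("top only",Q.mean(0), (Q[0]+Q[3]-Q[1]-Q[2])/2)
Q=np.array([plane('side',a,85) for a in sc2]); print("side only",Q.mean(0),(Q[0]+Q[3]-Q[1]-Q[2])/2)
m=[(417.5,158),(512.5,182.5),(507.5,207),(412,182)]
Q=np.array([plane('top',a,85) for a in m]); print("mouth",Q.mean(0), (Q[0]+Q[3]-Q[1]-Q[2])/2,(Q[0]+Q[1]-Q[2]-Q[3])/2)
E
python3 m.py
```

```text
rivet (175, 281) [244.8 143.3] (array([477.2, 227. , 121.8]), np.float64(1.9067397272476039))
rivet (167, 324) [216.7 145.2] (array([426.2, 228.4, 121.7]), np.float64(0.30415811704582896))
narrow rivets (array([578.4, 224.2, 121. ]), np.float64(0.63231103361055)) (array([554.7, 225.5, 121.4]), np.float64(0.5956649040524506))
[[410.4 139.9]
 [526.2 170.5]
 [514.2 226.4]
 [397.  195. ]] [[425.4 221.1]
 [465.3 290.2]
 [398.8 291.4]
 [372.7 223.1]]
holder [704.7 -51.   84.3] 1.2901775789116452
holder [ 676.2 -208.3   83.1] 1.0634886019162795
holder [ 596.8 -192.8   84.9] 0.2871819393713262
holder [625.3 -37.9  84.2] 0.01650828733450215
centre [ 650.8 -122.5   84.1] len 158.66978371401612 yaw 79.6696658002093
top only [ 650.7 -122.4   85. ] [ 28.6 155.9   0. ]
side only [ 649.6 -123.7   85. ] [ 28.7 155.9   0. ]
mouth [ 651.2 -123.1   85. ] [ 22.5 127.4   0. ] [34.7 -5.8 -0. ]
```

```bash
cat >> h.py <<'E'
from scipy.spatial.transform import Rotation as Ro
def down(deg): return (Ro.from_euler('z',deg,degrees=True)*Ro.from_euler('x',180,degrees=True)).as_quat()
def pr(*a):
    s=env.read_state(); print(*a,"t",round(s['time_s'],2),s['tool_pos'],"F",s['force'],"w",round(s['width'],1))
E
python3 - <<'E'
from h import *
for uv in [(153.3,269.3),(142.3,331.7)]: print("back top corner",plane('top',uv,144))
q0=env.read_state()['qpos']
for a in (178.4,): print(env.ik([452,240,185],down(a)))
print(env.ik([650.7,-122.8,190],down(79.7)), env.ik([650.7,-122.8,345],down(79.7)))
env.reach([452,240,260],down(178.4)); pr()
i=viewer.camera("side"); cv2.imwrite("pics/side1.png",i)
cv2.imwrite("pics/top1.png",viewer.camera("top"))
E
```

```text
back top corner [486.6 248.3 144. ]
back top corner [414.  248.8 144. ]
[ 0.5  0.4  2.   0.   0.7 -1.1]
[-0.2  0.6  1.6 -0.   0.9 -0. ] [-0.2  0.4  1.5 -0.   1.2 -0. ]
t 1.52 [452.1 240.6 260.2] F [-0.7 -0.1  0.3] w 88.2
```

View pics/side1.png

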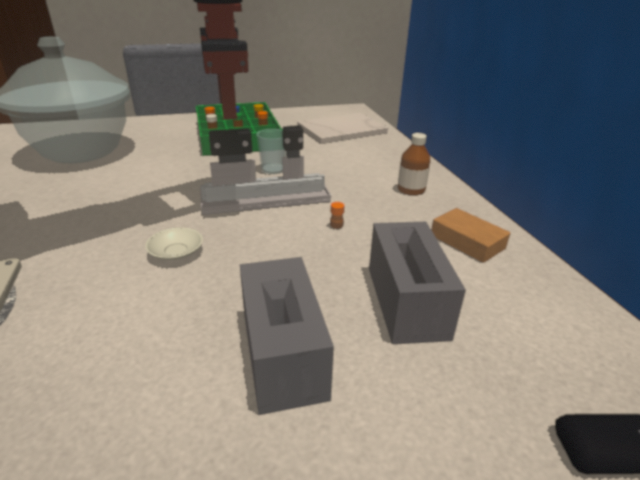

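The tool sits above the wide handle at (231,140), and the narrow scraper at (292,138) is undisturbed. The rivets and handle corners agree to about 3 mm, so I'll use their mean. Next I'll descend and grip.

```bash
python3 - <<'E'
from h import *
print(env.move_l([451,238.5,183],rate=120,f_stop=8)); pr("down")
set_gripper(0); pr("grip")
cv2.imwrite("pics/side2.png",viewer.camera("side")); cv2.imwrite("pics/top2.png",viewer.camera("top"))
E
```

```text
False
down t 2.41 [451.3 238.8 183.3] F [-0.3 -0.8  0.6] w 87.9
grip t 3.41 [451.  238.5 183. ] F [-0.4  1.3 -0.3] w 23.8
```

View pics/side2.png

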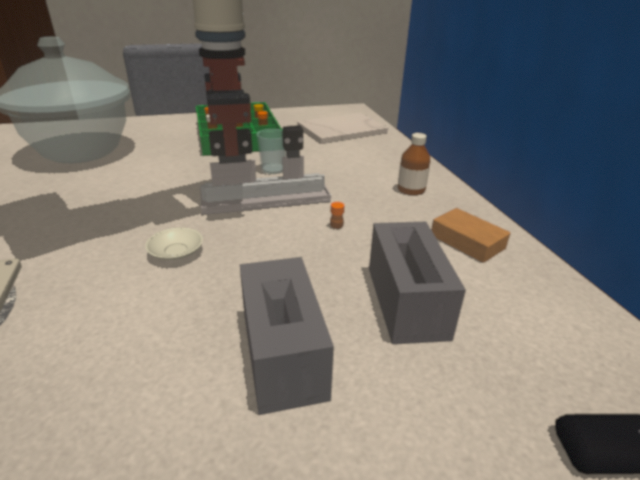

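The grip closed to 23.8 mm on a 24 mm handle, centred at about (230,142) with side force under 1.5 N. Next is the straight lift.

```bash
python3 - <<'E'
from h import *
env.move_l([451,238.5,230],rate=80); pr("lift1")
env.move_l([451,238.5,345],rate=150); env.hold(.2); pr("lift2")
cv2.imwrite("pics/side3.png",viewer.camera("side"))
cv2.imwrite("pics/top3.png",viewer.camera("top"))
E
```

```text
lift1 t 4.25 [450.8 238.3 229.9] F [-0.  -0.4 -3.1] w 24.2
lift2 t 5.37 [450.7 238.3 344. ] F [-0.2 -0.1 -3. ] w 23.7
```

View pics/side3.png

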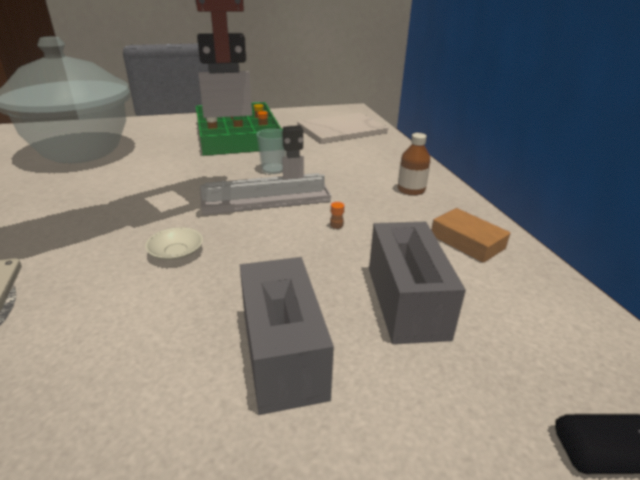

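The wide scraper hangs upright (blade about (200–246, 72–115)) with its weight showing as 3 N, and the narrow one still stands at (292,138). I'll carry it over the long block, stop just above the mouth and look.

```bash
python3 - <<'E'
from h import *
env.reach([650.7,-122.8,345],down(79.7)); pr("over")
env.move_l([650.7,-122.8,274],rate=100); env.hold(.3); pr("above mouth")
for n in("side","top"): cv2.imwrite(f"pics/{n}4.png",viewer.camera(n))
s=cv2.imread("pics/side4.png")[100:340,300:520]; t=cv2.imread("pics/top4.png")[80:320,340:580]
s=cv2.resize(s,None,fx=2.3,fy=2.3)[:552,:400] if 0 else cv2.resize(s,(380,415)); t=cv2.resize(t,(415,415))
cv2.imwrite("pics/c4.png",np.clip(np.hstack([s,t]).astype(float)*1.4,0,255).astype(np.uint8))
E
```

```text
over t 6.99 [ 650.6 -121.8  344.9] F [ 0.4 -0.6 -1.9] w 23.9
above mouth t 8.15 [ 650.9 -122.9  274.6] F [-0.2  0.4 -2.5] w 23.8
```

View pics/c4.png

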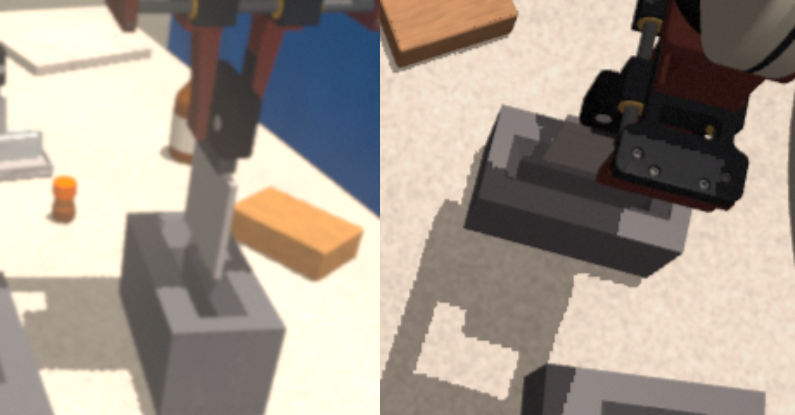

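```bash
python3 - <<'E'
from h import *
a=np.radians(79.7);u=np.array([np.cos(a),np.sin(a),0])
print(proj('side',np.array([650.7,-122.8,101.6])-42*u),plane('side',(428.5,260.2),101.6))
E
```

```text
[425.5 260.2] [ 646.8 -164.9  101.6]
```

The blade's near lower corner is measured at (428.5,260), within about 1 mm of its predicted place once blade thickness is allowed for. It is centred over the mouth, so I'll lower it under force watch.

```bash
python3 - <<'E'
from h import *
print(env.move_l([650.7,-122.8,200],rate=60,f_stop=12)); pr("in slot")
z=env.read_state()['tool_pos'][2]
if z<203:
    print(env.move_l([650.7,-122.8,184],rate=15,f_stop=5)); pr("floor")
env.hold(.2)
for n in("side","top"): cv2.imwrite(f"pics/{n}5.png",viewer.camera(n))
E
```

```text
False
in slot t 9.63 [ 651.  -122.8  200.5] F [-0.3  0.5 -2.7] w 24.0
True
floor t 10.41 [ 650.7 -122.8  188. ] F [-1.1  0.8  5. ] w 24.2
```

View pics/side5.png

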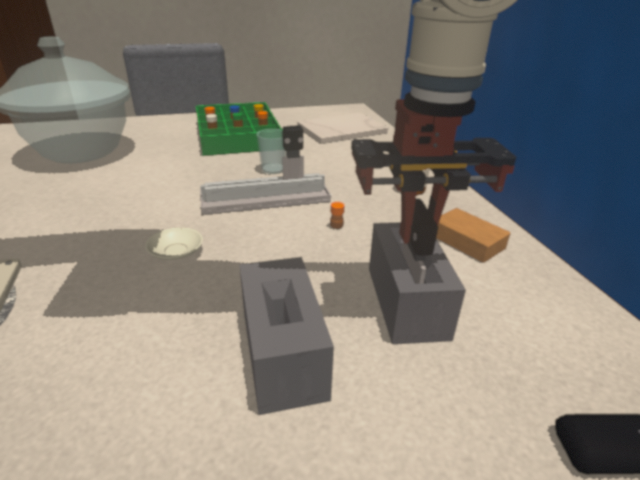

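The floor contact came at TCP z = 188.0, exactly what the 15 mm slot floor predicts, and the scraper stands in the long block at (423,230). I'll release, retreat and check.

```bash
python3 - <<'E'
from h import *
set_gripper(86); env.hold(.2); pr("open")
print(env.move_l([650.7,-122.8,300],rate=100,f_stop=10)); pr("up")
env.reach([450,-350,400],down(79.7)) if env.ik([450,-350,400],down(79.7)) is not None else None
env.hold(.3); pr("away")
for n in("side","top"): cv2.imwrite(f"pics/{n}6.png",viewer.camera(n))
E
```

```text
open t 11.97 [ 649.8 -122.6  186.8] F [ 0.6 -0.6  0.8] w 86.1
False
up t 13.25 [ 650.3 -122.7  299.1] F [-0.3  0.2  0.5] w 85.6
away t 14.77 [ 450.5 -349.5  399.6] F [ 0.4  0.4 -0.5] w 86.0
```

View pics/side6.png

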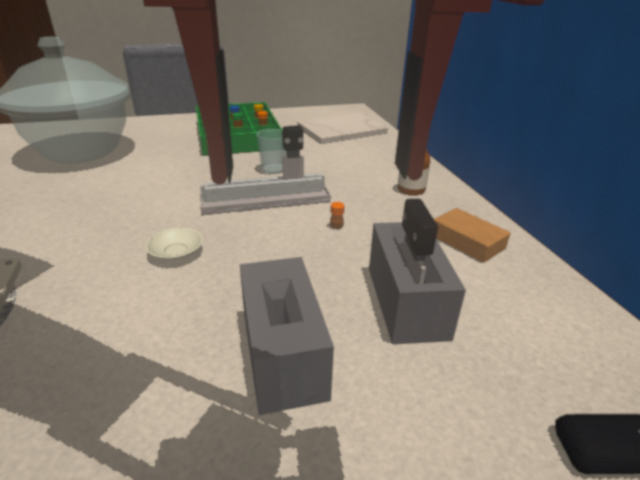

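View pics/top6.png

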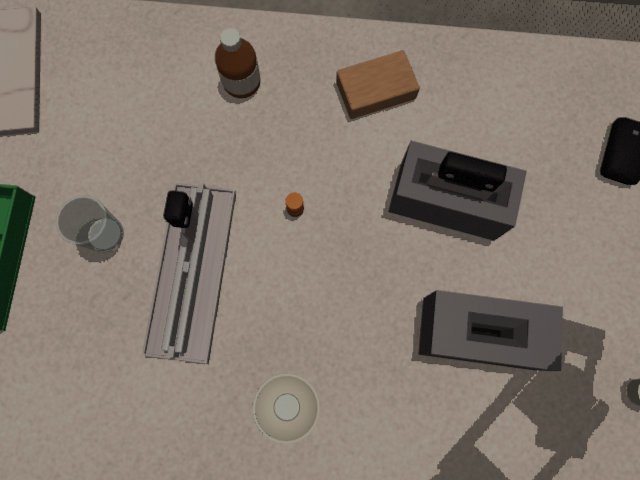

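Both views show the wide scraper standing in the long slot, with its handle at (472,173) top and (419,227) side. The narrow scraper is where it was, at (178,209) top. One numeric check of height, position and tilt comes before handing in.

```bash
python3 - <<'E'
from h import *
t=cv2.imread("pics/top6.png");s=cv2.imread("pics/side6.png")
# black handle masks near the block; compare with predicted handle box outline
a=np.radians(79.7);u=np.array([np.cos(a),np.sin(a),0]);v=np.array([np.sin(a),-np.cos(a),0])
c=np.array([650.7,-122.8,15])
box=[c+i*38*u+j*12*v+np.array([0,0,k]) for i in(-1,1) for j in(-1,1) for k in(90,134)]
for n,im,(x0,y0,x1,y1) in(("top",t,(430,145,515,200)),("side",s,(395,190,445,262))):
    g=cv2.cvtColor(im,cv2.COLOR_BGR2GRAY)[y0:y1,x0:x1]; m=(g<32).astype(np.uint8)
    k,l,st,ce=cv2.connectedComponentsWithStats(m); i=1+st[1:,4].argmax()
    h=cv2.convexHull(np.float32([proj(n,b) for b in box]))
    print(n,"mask box",st[i,:4]+[x0,y0,0,0],"centroid",ce[i]+[x0,y0],"pred box",cv2.boundingRect(h))
a6=np.hstack([cv2.resize(t[140:205,425:525],(500,325)),cv2.resize(s[185:285,370:450],(260,325))])
cv2.imwrite("pics/c6.png",np.clip(a6*1.7+15.,0,255).astype(np.uint8))
t0=cv2.imread("pics/top0.png");print("narrow diff",cv2.absdiff(t0,t)[188:230,160:192].mean())
E
```

```text
top mask box [438 152  69  40] centroid [471.3 172. ] pred box (435, 148, 74, 46)Traceback (most recent call last):
  File "<stdin>", line 9, in <module>
ValueError: attempt to get argmax of an empty sequence
```

```bash
python3 - <<'E'
from h import *
t=cv2.imread("pics/top6.png");s=cv2.imread("pics/side6.png")
a=np.radians(79.7);u=np.array([np.cos(a),np.sin(a),0]);v=np.array([np.sin(a),-np.cos(a),0])
c=np.array([650.7,-122.8,15])
box=[c+i*38*u+j*12*v+np.array([0,0,k]) for i in(-1,1) for j in(-1,1) for k in(90,134)]
h=cv2.convexHull(np.float32([proj('side',b) for b in box])); print("side pred box",cv2.boundingRect(h))
g=cv2.cvtColor(s,cv2.COLOR_BGR2GRAY)[190:262,395:445]; m=(g<60).astype(np.uint8)
k,l,st,ce=cv2.connectedComponentsWithStats(m); i=1+st[1:,4].argmax(); print("mask",st[i,:4]+[395,190,0,0])
a6=np.hstack([cv2.resize(t[140:205,425:525],(500,325)),cv2.resize(s[185:285,370:450],(260,325))])
cv2.imwrite("pics/c6.png",np.clip(a6*1.7+15.,0,255).astype(np.uint8))
t0=cv2.imread("pics/top0.png");print("narrow diff",cv2.absdiff(t0,t)[188:230,160:192].mean())
E
```

```text
side pred box (400, 195, 41, 62)
mask [403 200  34  60]
narrow diff 1.6594742063492063
```

View pics/c6.png

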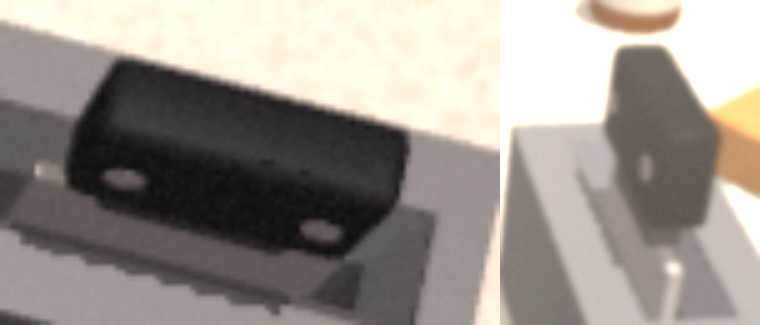

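```bash
python3 - <<'E'
from h import *
A=tri((489.4,186),(414.9,236.7));B=tri((450,176),(404.5,216.4));print(A,B)
a=np.radians(79.7);v=np.array([np.sin(a),-np.cos(a),0])
print("handle mid",(A[0]+B[0])/2+12*v)
E
```

```text
(array([ 633.9, -146.5,  126.3]), np.float64(0.22786634014572202)) (array([642.7, -97.2, 126.1]), np.float64(0.34055164035114754))
handle mid [ 650.1 -124.   126.2]
```

Triangulated, the handle's mid-rivet point is at (650.1, -124.0, 126.2), against a block centre of (650.7, -122.8). Its height puts the blade edge at about 14.5 mm, so it is fully home and upright. Handing in.

```bash
python3 - <<'E'
from h import *
print(workorder.sign_off()); pr()
E
```

```text
the job is handed in; nothing more can be done
None
the job is handed in; nothing more can be done
```

The wide scraper is out of the drainer and standing upright, blade down, fully home in the long-slot block. I handed the job in at about 15 s of the 43 s allowed; the hand-in reports no verdict.

I gripped it by the handle, drew it straight up and carried it over the block. I lowered it under force watch until it touched the floor at TCP height 188.0 mm, as predicted, then let go and moved the arm clear.

**Wide scraper, last check:** triangulating the handle rivets from both cameras puts the blade edge about 14.5 mm above the bench, against a slot floor at 15 mm. The handle is within about 1.5 mm of the block's centre, aligned with the slot to within about 1° and not visibly leaning.

**Narrow scraper:** the pictures before and after show no change in it.

**Checks that failed or disagreed:**
- **Finger placement:** before the grasp, the rivets and the handle corners differed by about 3 mm in the handle's position, so I used their mean.
- **Outline check:** the handle's dark mask came out 3 to 7 pixels smaller than the predicted box in most directions, probably because of its rounded edges. I relied on the rivets instead.
- **Mask threshold:** the first side-view mask came out empty because the threshold was too dark, so I redid it with a lighter one.

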